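Fetch the tube rack from behind the reagent bottles

TASK

Two reagent bottles block the tube rack on the white shelf tray: first stand both bottles in the flat steel tray, then set the rack in the recess on top of the reader, upright and flat on the recess floor, and only after that put each bottle back on the spot where it stood at the start. Keep the bottles and the rack upright all along, and leave the little jar and the carton beside the rack where they are.

Things in the scene. Friction and masses are not known exactly. Their poses are not given: they have to be found in the camera images.
- bay: White shelf tray, fixed, 190 mm deep (its x) by 262 mm wide (its y), floor 6 mm thick, open in front (-x, towards the robot); walls 6 mm thick, sides 30 and back 50 mm high. Origin on the bench below the floor; inner wall faces at y = -125, +125 and x = +104 mm. The rack stands on its floor near x = +40 mm, the bottles before it near x = -14, y = -46 and +46 mm, jar and carton beside the rack.
- tray: Flat open steel tray, fixed, on the bench to one side (left or right) of the robot's middle: 220 mm (its x) by 140 mm (its y), 14 mm high, walls and floor 3 mm thick. Origin under the centre; upper side of the floor 3 mm above the bench.
- reader: Low white tube reader with keypad and small display on top, fixed, on the bench on the other side: 200 by 150 mm, 40 mm high. A grey-floored rectangular recess, 46 mm (its x) by 120 mm (its y), 10 mm deep, is sunk in its top; the floor is 30 mm above the bench. Origin on the bench straight below the centre of the recess; keypad and display are on its +x side.
- rack: White plastic bar-shaped rack with a row of five micro-tubes with round yellow caps: 30 mm wide (its x), 104 mm long (its y), 60 mm high over the caps, flat sides up to 46 mm. Origin at the centre of the underside; z up. 0.1 to 0.2 kg. At the start its front side is 10 to 22 mm behind the bottles, too little for a gripper to go in.
- tall_bottle: Slender round amber glass bottle, 42 mm diameter, straight up to 80 mm, then a narrow neck with black cap 27 mm wide; 108 mm high. Origin at the centre of the underside; z up. About 0.2 kg. At the start there is room for fingers on its left and right (the shelf tray's y), not behind it.
- wide_bottle: Stout round white plastic bottle, 52 mm diameter, straight up to 68 mm, with a grey lid 47 mm wide; 86 mm high. Origin at the centre of the underside; z up. About 0.2 kg. At the start there is room for fingers on its left and right, not behind it.
- jar: Small round glass jar with aluminium lid, 38 mm diameter, 38 mm high, at one end of the rack. Origin at the centre of the underside. Not to be moved.
- carton: Small plain cardboard carton, 34 by 34 mm, 48 mm high, at the other end of the rack. Origin at the centre of the underside. Not to be moved.
There are look-alikes about, which are no part of the job. What is shaped like the reader but pink is not meant.

How it is judged (in metres and radians):
On the way, in this order (a step that is already met when the one before it is completed fails the run):
1. both bottles stand released and upright in the steel tray (x of tall_bottle in the frame of tray between -0.1 and 0.1 m and y of tall_bottle in the frame of tray between -0.06 and 0.06 m and z of each of tall_bottle, wide_bottle in the frame of tray below 0.012 m and angle between each of tall_bottle, wide_bottle's own z axis and vertical below 0.12 rad and contact force between the fingers and tall_bottle below 0.1 N and x of wide_bottle in the frame of tray between -0.1 and 0.1 m and y of wide_bottle in the frame of tray between -0.06 and 0.06 m and contact force between the fingers and wide_bottle below 0.1 N), for 0.2 s.
2. the rack stands released and flat in the reader's recess while both bottles still wait in the steel tray (all of step 1 and x of rack in the frame of reader between -0.012 and 0.012 m and y of rack in the frame of reader between -0.012 and 0.012 m and z of rack in the frame of reader below 0.035 m and angle between rack's own z axis and vertical below 0.08 rad and angle between the y axis of rack and the y axis of reader, either way round below 0.25 rad and contact force between the fingers and rack below 0.1 N), for 0.2 s.
At the end, for the whole second after the job is handed in: Bottles upright (0.12 rad), each within 15 mm of its start; rack upright on the floor of the reader's recess, within 12 mm of its centre each way and 0.25 rad of its long direction (either way round); all released and at rest; jar and carton within 25 mm of their start (x of rack in the frame of reader between -0.012 and 0.012 m and y of rack in the frame of reader between -0.012 and 0.012 m and z of rack in the frame of reader below 0.035 m and angle between rack's own z axis and vertical below 0.08 rad and angle between the y axis of rack and the y axis of reader, either way round below 0.25 rad and contact force between the fingers and rack below 0.1 N and distance of each of tall_bottle, wide_bottle from where it was at the start of the episode below 0.015 m and angle between each of tall_bottle, wide_bottle's own z axis and vertical below 0.12 rad and contact force between the fingers and tall_bottle below 0.1 N and contact force between the fingers and wide_bottle below 0.1 N and linear speed of each of tall_bottle, wide_bottle, rack below 0.03 m/s and angular speed of each of tall_bottle, wide_bottle, rack below 0.3 rad/s and distance of each of jar, carton from where it was at the start of the episode below 0.025 m); the robot touches nothing.
It fails at once if a bottle or the rack is tipped by more than 0.6 rad (angle between any of tall_bottle, wide_bottle, rack's own z axis and vertical above 0.6 rad).
It fails at once if the jar or the carton is pushed more than 25 mm away or knocked over (distance of any of jar, carton from where it was at the start of the episode above 0.025 m or angle between any of jar, carton's own z axis and vertical above 0.6 rad).
It also fails if it takes over 144 s, if anything falls off the work surface, if the arm or the gripper's body presses on something with over 40 N, if the wrist force passes 120 N, or if a joint passes its speed limit or range.

ROBOT

A 7-joint arm with a two-finger parallel gripper is mounted at the origin on the work surface. World frame = base frame: x ahead of the robot, y to its left, z up, the work surface at z = 0. Lengths are in mm, angles in rad, forces in N, time in s.
With the tool pointing down it reaches from about 350 to 900 mm from the base axis. Payload 7.2 kg.
Tool frame: the origin (TCP) lies midway between the tips of the shut fingers; the grasp point (between the pads) lies env.pinch_z behind it (env.pinch_z is the distance from the TCP to the grasp point, in mm); z points along the fingers, y is the line along which they close (so a half turn about z gives the same grasp; the last joint's range is limited). The gripper opens to 85 mm and grips with 20 to 120 N. Pads are 22 mm wide; open, the fingers measure 114 mm over their backs; the gripper's body (76 mm by 85 mm) begins 54 mm behind the grasp point. The pads swing forward as they close: fully open they stand 13 mm farther back than shut.
Start: joints at [1.102, 0.411, -0.013, 1.596, 0.006, 1.134, -0.082], TCP at [243.836, -575.476, 231.297] pointing down, gripper open.
Joint ranges: [-2.95, 2.95], [-0.29, 1.99], [-1.47, 1.44], [0.14, 2.54], [-1.03, 4.17], [0.13, 1.85], [-2.86, 2.86]. Speed limits (rad/s): [2.39, 2.39, 3.01, 3.01, 3.14, 3.14, 3.14].

INTERFACE

Orientations are given as a unit quaternion [w, x, y, z].
In Python, from plant import env gives the robot as it stands.
- The arm moves only by the shell command python3 -m crank 'ROWS'. ROWS is JSON, a list of rows, each an object of numbers: "claw": the opening, from 0 (shut) to 1 (fully open); "x", "y", "z": the shift along the tool's x, y, z in units of 60 mm (1.0 is 60 mm); "twist": the turn about the tool's z in rad. In form: [{"claw": .., "x": .., "y": .., "z": .., "twist": ..}, ...]. A call has 1 to 20 rows; each row is the pose to reach, as a shift and turn from the pose commanded when the call began, along the tool's axes at that moment; what a row does not reach only later rows make up. A row lasts 1/8 s, in which the tool goes at most 62.5 mm and 10.7 degrees, less where a joint would pass 70% of its speed; a pose out of reach is approached as far as the arm can. A call with a gripper value outside its range is refused whole. The fingers move at their own pace and stop on an object; the grip force is fixed at half the most. Time passes only in rows, so rows that repeat a pose let the fingers close. It gives the time, the measured TCP pose, the force, the opening and the grip force at its end, in the units of the state.
- env.sense(): the state, without advancing time (a new reading comes with each control period).
- env.camera(name): name is "scene" or "top" or "wrist"; returns the picture (420x560x3 uint8, red, green, blue); there is no depth.
- env.camera_model(name): a dict with "intrinsics" (3x3 intrinsics, pixels), "D" ([k1, k2, p1, p2, k3] as OpenCV has them; the pictures are not rectified), "rvec" (rotation vector, rad) and "tvec" (3), from world to camera coordinates, as OpenCV has them; the wrist camera has in their place "hand_eye" (4x4, takes a point from camera to tool coordinates, whose origin is the TCP and whose axes are the flange's). Camera axes: x right, y down, z forward; pixel columns grow to the right and rows downward; lengths in mm; the calibration is good to about 2 mm. A picture is of the moment at which its call begins: read the wrist's pose just before it. camera_model takes no time and is no camera call.
- env.hand_in(): hands the job in; it is judged then, once.
The state is a dict: "time_s": time; "qpos": joint angles; "joint_vel": joint speeds; "tau": joint torques, N m; "tool_pos": TCP position; "eef_rot": TCP orientation; "contact_force": force on the tool from outside, world axes, zero at the start; "torque": the same for the moment, N m; "grip_width": finger opening in mm; "grasp_force": force on a finger pad.
Only numpy, scipy, OpenCV 4.12 (cv2) and the standard library are available. Lean on these libraries where they do the work, as an engineer would, in place of code of your own. Each camera call takes 0.05 s, during which the arm holds its last target. There are 200 camera calls.

## Working session

There is one attempt and no reset: what is moved stays moved. The work goes in short steps, Python scripts to look and compute and a shell command to move; the robot and the scene stay as the last step left them, time stands still between calls to the robot, and variables do not carry over. Pictures are saved under pics/ and viewed, at most 14 in all, crops included, and the job is handed in when it is done.

```bash
mkdir -p pics; ls
python3 - <<'E'
from plant import env
import cv2
s=env.sense(); print({k:(v if not hasattr(v,'tolist') else v.tolist()) for k,v in s.items()}, env.pinch_z)
for n in ('scene','top'):
    im=env.camera(n); cv2.imwrite(f'pics/{n}0.png',im[:,:,::-1]); print(n,env.camera_model(n))
print(env.camera_model('wrist'))
E
```

```text
pics
{'time_s': 0.0, 'qpos': [1.1018134728193878, 0.41189735314765746, -0.012754152040682303, 1.5970593479264212, 0.00558634422919133, 1.13430305950953, -0.08221150534879701], 'joint_vel': [0.00012139327834667323, 0.0009442114632764784, 0.00029064618206553776, 0.000150378620580049, -0.0013149247311974044, 0.001031293860788185, 0.0008344860461315204], 'tau': [0.0008635477570351213, -60.06277084350586, 0.6823666580021381, -29.940921664237976, 0.013896215823478997, 0.010799360170494765, -2.0192828742437996e-05], 'tool_pos': [243.62720206113679, -575.0109258368111, 230.44816881481063], 'eef_rot': [-0.0007898176991182466, 0.9799838288049142, 0.19907543683182213, -0.0002047415004100432], 'contact_force': [1.007529461715888, 0.042814805946562014, 0.05896499923358079], 'torque': [-0.06345753685066505, -0.031971798548985575, 0.033119223435051116], 'grasp_force': 0.0, 'grip_width': 85.26620548974036} 18.700000000000003
scene {'intrinsics': array([[441.99971785,   0.        , 277.9522676 ],
       [  0.        , 441.99971785, 211.28302277],
       [  0.        ,   0.        ,   1.        ]]), '
[... 464 characters left out ...]
080795, -2.14387532,  0.11164847]), 'tvec': array([ -19.95580079,  457.20711075, 1161.88935278])}
{'intrinsics': array([[293.67103116,   0.        , 276.94249323],
       [  0.        , 293.67103116, 209.01884157],
       [  0.        ,   0.        ,   1.        ]]), 'D': array([-0.04882649,  0.        ,  0.        ,  0.        ,  0.        ]), 'hand_eye': array([[-1.55875093e-04, -9.48173001e-01, -3.17754522e-01,
         8.19715816e+01],
       [ 9.99999852e-01,  1.77537166e-05, -5.43528583e-04,
         4.32946191e-01],
       [ 5.21000451e-04, -3.17754560e-01,  9.48172858e-01,
        -1.42699843e+02],
       [ 0.00000000e+00,  0.00000000e+00,  0.00000000e+00,
         1.00000000e+00]])}
```

View pics/scene0.png

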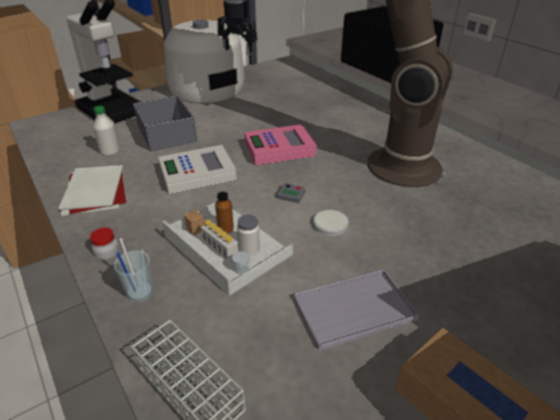

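View pics/top0.png

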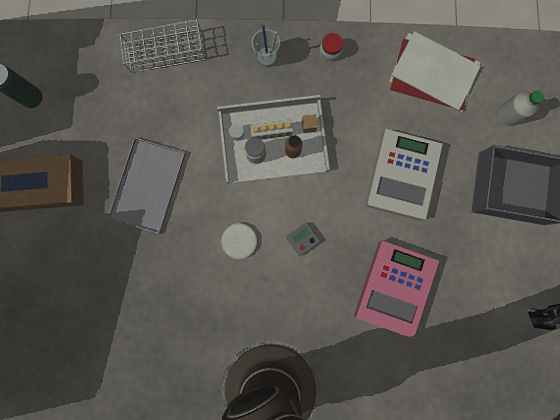

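The top view shows the shelf tray at about (275,138). The tall amber bottle (293,147), white bottle (255,150), rack with yellow caps (271,128), jar (237,131) and carton (310,123) are all in it. The steel tray is at (148,185).

Reader candidates are white (405,172) and pink (399,286). The white one is meant, because pink is excluded. The dark box at (520,185) is too deep to be the flat steel tray. I'll confirm with an enlarged crop.

```bash
cat > h.py <<'E'
import numpy as np, cv2
from plant import env
def ray(n,uv,T=None):
    m=env.camera_model(n); p=cv2.undistortPoints(np.array(uv,float).reshape(-1,1,2),m['intrinsics'],m['D']).reshape(-1,2)
    d=np.c_[p,np.ones(len(p))]
    if n=='wrist':
        H=T@m['hand_eye']; return H[:3,3],d@H[:3,:3].T
    R=cv2.Rodrigues(m['rvec'])[0]; return -R.T@m['tvec'],d@R
def onz(n,uv,z,T=None):
    c,d=ray(n,uv,T); return (c+d*((z-c[2])/d[:,2])[:,None])[:,:2]
def tool():
    s=env.sense(); w,x,y,z=s['eef_rot']
    from scipy.spatial.transform import Rotation as R
    T=np.eye(4); T[:3,:3]=R.from_quat([x,y,z,w]).as_matrix(); T[:3,3]=s['tool_pos']; return T
E
python3 - <<'E'
import cv2,numpy as np
im=cv2.imread('pics/top0.png')
a=cv2.resize(im[85:235,100:340],None,fx=3.3,fy=3.3,interpolation=cv2.INTER_CUBIC)
cv2.imwrite('pics/c1.png',a[:, :])
b=cv2.resize(im[120:230,350:460],None,fx=5,fy=5,interpolation=cv2.INTER_CUBIC)
cv2.imwrite('pics/c2.png',b)
E
```

```text
(no output)
```

View pics/c1.png

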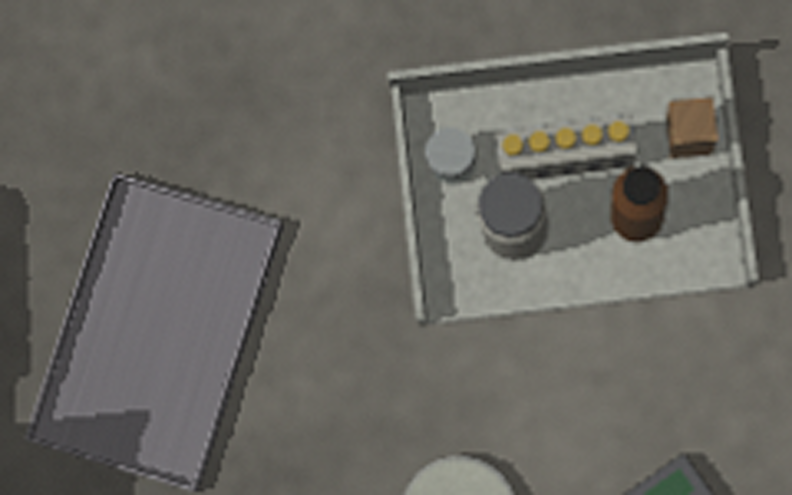

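View pics/c2.png

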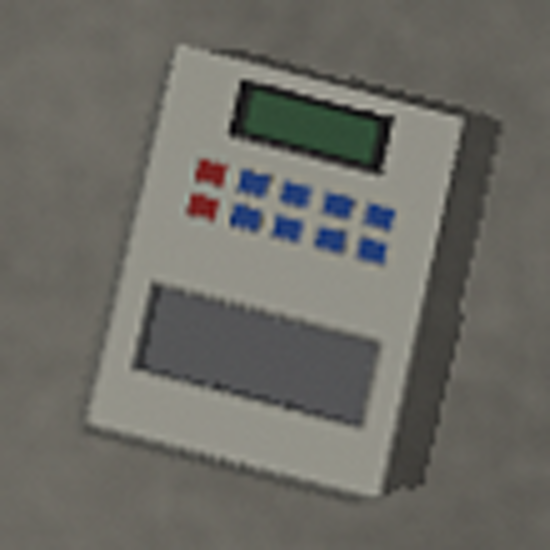

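The white reader's recess has corners in the crop at about (152,283), (381,342), (365,428) and (133,370), with the display and keypad above it. Bottle, rack, jar, carton and tray positions are readable in the other crop.

```bash
cat > m.py <<'E'
from h import *
s1=lambda p:(np.array(p,float)+.5)/3.3-.5+[100,85]
s2=lambda p:(np.array(p,float)+.5)/5-.5+[350,120]
def show(n,P):
    print(n,P.round(0).tolist())
    if len(P)==4: print('  ctr',P.mean(0).round(1),'sides',np.linalg.norm(P-np.roll(P,-1,0),axis=1).round(0),'edge angs',[round(float(np.degrees(np.arctan2(*(P[(i+1)%4]-P[i])[::-1]))),1) for i in range(4)])
show('recess',onz('top',s2([(152,283),(381,342),(365,428),(133,370)]),40))
show('reader',onz('top',s2([(180,43),(465,118),(383,497),(88,432)]),40))
show('tray',onz('top',s1([(120,177),(287,220),(202,488),(33,435)]),14))
show('white',onz('top',s1([(512,206)]),86)); show('amber',onz('top',s1([(640,186)]),108))
r=onz('top',s1([(513,146),(539,141),(566,138),(592,134),(618,131)]),60); show('rack',r)
print('rack ctr',r.mean(0),'len',np.linalg.norm(r[-1]-r[0]),'ang',np.degrees(np.arctan2(*(r[0]-r[-1])[::-1])))
show('carton',onz('top',s1([(692,125)]),48)); show('jar',onz('top',s1([(450,152)]),38))
show('bay back',onz('top',s1([(389,76),(728,36)]),50)); show('bay front',onz('top',s1([(420,323),(757,284)]),30))
E
python3 m.py
```

```text
recess [[536.0, -263.0], [509.0, -379.0], [465.0, -370.0], [492.0, -253.0]]
  ctr [ 500.4 -316.2] sides [119.  44. 120.  45.] edge angs [-103.2, 168.8, 77.2, -12.3]
reader [[659.0, -278.0], [625.0, -424.0], [431.0, -379.0], [460.0, -231.0]]
  ctr [ 543.8 -327.8] sides [150. 199. 151. 205.] edge angs [-103.4, 166.9, 78.8, -13.3]
tray [[626.0, 362.0], [594.0, 228.0], [384.0, 285.0], [422.0, 419.0]]
  ctr [506.8 323.3] sides [138. 217. 139. 212.] edge angs [-103.5, 164.9, 74.3, -15.6]
white [[592.0, 49.0]]
amber [[604.0, -43.0]]
rack [[644.0, 51.0], [648.0, 32.0], [651.0, 11.0], [655.0, -8.0], [657.0, -28.0]]
rack ctr [651.12974064  11.71227074] len 79.69751625922284 ang 99.57495185798086
carton [[667.0, -84.0]]
jar [[644.0, 100.0]]
bay back [[700.0, 148.0], [737.0, -110.0]]
bay front [[513.0, 120.0], [548.0, -136.0]]
```

```bash
cat >> h.py <<'E'
def go(x,y,z,yaw):
    """shift (units of 60 mm, tool axes) and twist from the present pose to a tool-down pose with tool x at yaw deg"""
    T=tool(); d=T[:3,:3].T@(np.array([x,y,z])-T[:3,3])/60
    now=np.degrees(np.arctan2(T[1,0],T[0,0])); tw=-np.radians((yaw-now+180)%360-180)
    print('at',T[:3,3].round(1),'yaw',now.round(1),'| x,y,z',d.round(3),'twist',round(float(tw),3))
E
python3 -c "
from h import *
go(592,3,270,8.2)"
```

```text
at [ 243.6 -575.1  230.5] yaw 23.0 | x,y,z [ 9.105 -6.606 -0.649] twist 0.258
```

```bash
R='{"claw":1,"x":9.1,"y":-6.6,"z":-0.65,"twist":0.258}'; python3 -m crank '[{"claw":1,"x":0,"y":0,"z":-0.65,"twist":0.0},{"claw":1,"x":9.1,"y":-6.6,"z":-0.65,"twist":0.258},{"claw":1,"x":9.1,"y":-6.6,"z":-0.65,"twist":0.258},{"claw":1,"x":9.1,"y":-6.6,"z":-0.65,"twist":0.258},{"claw":1,"x":9.1,"y":-6.6,"z":-0.65,"twist":0.258},{"claw":1,"x":9.1,"y":-6.6,"z":-0.65,"twist":0.258},{"claw":1,"x":9.1,"y":-6.6,"z":-0.65,"twist":0.258},{"claw":1,"x":9.1,"y":-6.6,"z":-0.65,"twist":0.258},{"claw":1,"x":9.1,"y":-6.6,"z":-0.65,"twist":0.258},{"claw":1,"x":9.1,"y":-6.6,"z":-0.65,"twist":0.258},{"claw":1,"x":9.1,"y":-6.6,"z":-0.65,"twist":0.258},{"claw":1,"x":9.1,"y":-6.6,"z":-0.65,"twist":0.258},{"claw":1,"x":9.1,"y":-6.6,"z":-0.65,"twist":0.258},{"claw":1,"x":9.1,"y":-6.6,"z":-0.65,"twist":0.258},{"claw":1,"x":9.1,"y":-6.6,"z":-0.65,"twist":0.258},{"claw":1,"x":9.1,"y":-6.6,"z":-0.65,"twist":0.258},{"claw":1,"x":9.1,"y":-6.6,"z":-0.65,"twist":0.258},{"claw":1,"x":9.1,"y":-6.6,"z":-0.65,"twist":0.258}]'
python3 -c "
from h import *
go(592,49,150,8.2)
T=tool(); np.save('Tw1.npy',T)
im=env.camera('wrist'); cv2.imwrite('pics/w1.png',im[:,:,::-1])"
```

```text
time_s: 2.35
tool_pos: [592.0, 1.9, 270.4]
eef_rot: [0.0, 0.997, 0.071, 0.0]
contact_force: [1.5, 0.2, -0.0]
grip_width: 85.7
grasp_force: 0.0
at [592.    1.9 270.4] yaw 8.2 | x,y,z [ 0.111 -0.778  2.007] twist -0.001
```

View pics/w1.png

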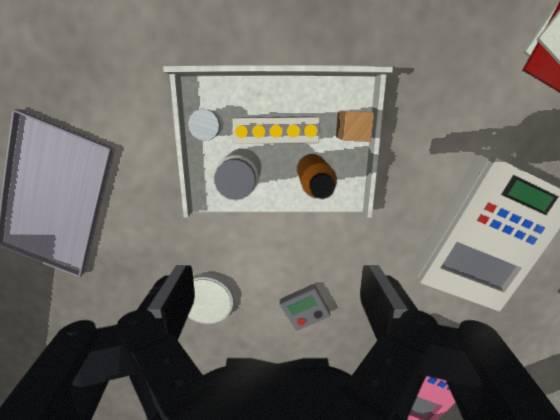

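The wrist view shows the wide lid at about (235,178), the amber bottle's cap at (322,186) and the yellow caps from (240,131) to (311,131). The recess is at (480,266). I'll cross-check these against the top view.

```bash
python3 -c "
from h import *
T=np.load('Tw1.npy'); im=cv2.imread('pics/w1.png'); hsv=cv2.cvtColor(im,cv2.COLOR_BGR2HSV)
def blobs(m,lo,hi,box):
    x0,y0,x1,y1=box; k=np.zeros_like(m); k[y0:y1,x0:x1]=m[y0:y1,x0:x1]
    n,_,st,c=cv2.connectedComponentsWithStats(k)
    return [(c[i].round(1).tolist(),st[i].tolist()) for i in range(1,n) if lo<st[i][4]<hi]
y=cv2.inRange(hsv,(18,150,120),(32,255,255)); b=blobs(y,50,600,(220,110,330,150)); P=np.array([q[0] for q in b]); print(P.tolist())
r=onz('wrist',P,60+6-1,T); print('rack',r.mean(0), 'ang',np.degrees(np.arctan2(*(r[np.argmin(P[:,0])]-r[np.argmax(P[:,0])])[::-1])),np.ptp(r,axis=0))
a=cv2.inRange(im,(0,0,0),(40,40,40)); print('cap',blobs(a,200,1500,(300,165,345,205)))
print('white',onz('wrist',[(235,178)],92,T),'amber',onz('wrist',[(322,186)],114,T))
print('carton,jar',onz('wrist',[(354,125),(204,124)],50,T))
R=onz('wrist',[(455,243),(520,265),(508,290),(441,268)],40,T); print(R.round(0).tolist(),R.mean(0))
"
sed -i "s/(512,206)\]),86/(512,206)]),92/;s/(640,186)\]),108/(640,186)]),114/;s/131)\]),60/131)]),66/" m.py; python3 m.py | grep -E 'white|amber|rack'
python3 -c "
import cv2
im=cv2.imread('pics/w1.png');cv2.imwrite('pics/w1c.png',cv2.resize(im[95:225,160:400],None,fx=3.3,fy=3.3,interpolation=cv2.INTER_CUBIC))"
```

```text
[[241.1, 131.1], [258.3, 130.9], [275.5, 130.6], [292.8, 130.4], [310.1, 130.4]]
rack [651.7648205   11.82826363] ang 98.70461446962199 [12.0329776  78.59352662]
cap [([321.7, 185.0], [310, 173, 25, 25, 470])]
white [[596.24245706  49.52730343]] amber [[605.92995908 -44.07452313]]
carton,jar [[671.0041634  -80.30282904]
 [646.670379    97.67205963]]
[[535.0, -262.0], [514.0, -376.0], [470.0, -375.0], [493.0, -255.0]] [ 502.96840712 -317.04382607]
white [[591.0, 49.0]]
amber [[602.0, -43.0]]
rack [[642.0, 51.0], [647.0, 31.0], [649.0, 11.0], [653.0, -8.0], [656.0, -27.0]]
rack ctr [649.46749803  11.58431164] len 79.27918661396467 ang 99.5749518579809
```

View pics/w1c.png

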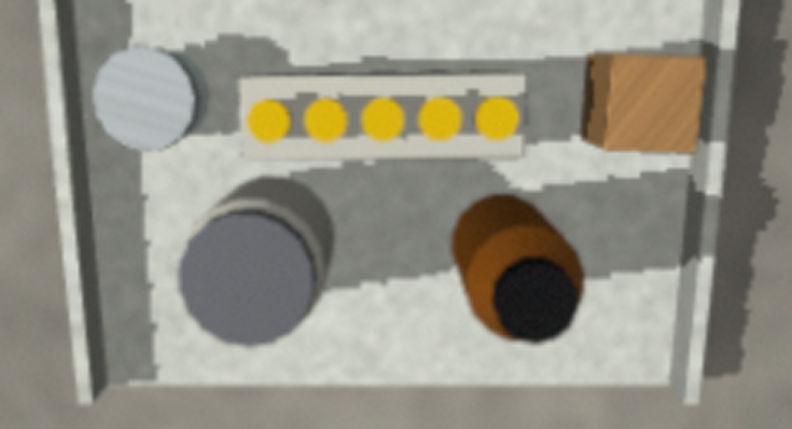

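```bash
python3 -c "
from h import *
go(593.5,49.3,30,8.2)"
```

```text
at [592.    1.9 270.4] yaw 8.2 | x,y,z [ 0.136 -0.778  4.006] twist -0.001
```

```bash
python3 -m crank '[{"claw":1,"x":0.136,"y":-0.778,"z":0,"twist":0},{"claw":1,"x":0.136,"y":-0.778,"z":0.8,"twist":0},{"claw":1,"x":0.136,"y":-0.778,"z":1.6,"twist":0},{"claw":1,"x":0.136,"y":-0.778,"z":2.2,"twist":0},{"claw":1,"x":0.136,"y":-0.778,"z":2.6,"twist":0},{"claw":1,"x":0.136,"y":-0.778,"z":3.0,"twist":0},{"claw":1,"x":0.136,"y":-0.778,"z":3.4,"twist":0},{"claw":1,"x":0.136,"y":-0.778,"z":3.7,"twist":0},{"claw":1,"x":0.136,"y":-0.778,"z":4,"twist":0},{"claw":1,"x":0.136,"y":-0.778,"z":4,"twist":0},{"claw":1,"x":0.136,"y":-0.778,"z":4,"twist":0}]'
python3 -c "
from h import *
im=env.camera('wrist'); cv2.imwrite('pics/w2.png',im[:,:,::-1])"
```

```text
time_s: 3.78
tool_pos: [594.0, 49.7, 30.8]
eef_rot: [-0.0, 0.997, 0.071, 0.0]
contact_force: [-0.8, 0.3, 0.6]
grip_width: 85.4
grasp_force: 0.0
```

View pics/w2.png

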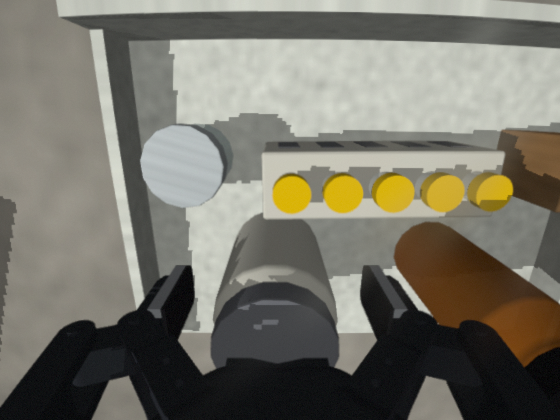

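The wide bottle is centred between the fingers at column 277 and nothing is touching. Next I close the gripper and lift.

```bash
python3 -m crank '[{"claw":0,"x":0,"y":0,"z":0,"twist":0},{"claw":0,"x":0,"y":0,"z":0,"twist":0},{"claw":0,"x":0,"y":0,"z":0,"twist":0},{"claw":0,"x":0,"y":0,"z":0,"twist":0},{"claw":0,"x":0,"y":0,"z":0,"twist":0},{"claw":0,"x":0,"y":0,"z":0,"twist":0},{"claw":0,"x":0,"y":0,"z":0,"twist":0},{"claw":0,"x":0,"y":0,"z":0,"twist":0},{"claw":0,"x":0,"y":0,"z":-0.2,"twist":0},{"claw":0,"x":0,"y":0,"z":-0.5,"twist":0},{"claw":0,"x":0,"y":0,"z":-1,"twist":0},{"claw":0,"x":0,"y":0,"z":-1.3,"twist":0},{"claw":0,"x":0,"y":0,"z":-1.5,"twist":0},{"claw":0,"x":0,"y":0,"z":-1.5,"twist":0}]'
python3 -c "
from h import *
go(459,336,120,8.2)
go(459,336,27,8.2)"
```

```text
time_s: 5.58
tool_pos: [593.9, 49.5, 121.1]
eef_rot: [0.0, 0.997, 0.071, 0.001]
contact_force: [-0.4, 0.5, -1.4]
grip_width: 50.4
grasp_force: 62.3
at [593.9  49.5 121.1] yaw 8.2 | x,y,z [-1.546 -5.046  0.015] twist -0.0
at [593.9  49.5 121.1] yaw 8.2 | x,y,z [-1.548 -5.046  1.565] twist -0.0
```

```bash
python3 -m crank '[{"claw":0,"x":-0.1,"y":-0.3,"z":0,"twist":0},{"claw":0,"x":-0.25,"y":-0.8,"z":0,"twist":0},{"claw":0,"x":-0.45,"y":-1.5,"z":0,"twist":0},{"claw":0,"x":-0.7,"y":-2.2,"z":0,"twist":0},{"claw":0,"x":-0.9,"y":-2.9,"z":0,"twist":0},{"claw":0,"x":-1.1,"y":-3.6,"z":0,"twist":0},{"claw":0,"x":-1.3,"y":-4.2,"z":0,"twist":0},{"claw":0,"x":-1.45,"y":-4.7,"z":0,"twist":0},{"claw":0,"x":-1.55,"y":-5.05,"z":0,"twist":0},{"claw":0,"x":-1.55,"y":-5.05,"z":0.3,"twist":0},{"claw":0,"x":-1.55,"y":-5.05,"z":0.7,"twist":0},{"claw":0,"x":-1.55,"y":-5.05,"z":1.1,"twist":0},{"claw":0,"x":-1.55,"y":-5.05,"z":1.35,"twist":0},{"claw":0,"x":-1.55,"y":-5.05,"z":1.48,"twist":0},{"claw":0,"x":-1.55,"y":-5.05,"z":1.54,"twist":0},{"claw":0,"x":-1.55,"y":-5.05,"z":1.54,"twist":0},{"claw":0,"x":-1.55,"y":-5.05,"z":1.54,"twist":0}]'
```

```text
time_s: 7.7
tool_pos: [458.7, 336.5, 28.4]
eef_rot: [-0.0, 0.997, 0.071, 0.0]
contact_force: [0.1, -0.1, -1.5]
grip_width: 50.8
grasp_force: 62.5
```

```bash
python3 -m crank '[{"claw":0,"x":0,"y":0,"z":0.02,"twist":0},{"claw":0,"x":0,"y":0,"z":0.02,"twist":0},{"claw":1,"x":0,"y":0,"z":0.02,"twist":0},{"claw":1,"x":0,"y":0,"z":0.02,"twist":0},{"claw":1,"x":0,"y":0,"z":0.02,"twist":0},{"claw":1,"x":0,"y":0,"z":0.02,"twist":0},{"claw":1,"x":0,"y":0,"z":0.02,"twist":0},{"claw":1,"x":0,"y":0,"z":-0.4,"twist":0},{"claw":1,"x":0,"y":0,"z":-1,"twist":0},{"claw":1,"x":0,"y":0,"z":-1.8,"twist":0},{"claw":1,"x":0,"y":0,"z":-2.2,"twist":0},{"claw":1,"x":0,"y":0,"z":-2.2,"twist":0}]'
python3 -c "
from h import *
go(604,-43.5,160,8.2)
go(604,-43.5,50,8.2)"
```

```text
time_s: 9.2
tool_pos: [459.3, 337.0, 162.0]
eef_rot: [-0.001, 0.997, 0.071, 0.002]
contact_force: [-0.1, -0.7, -0.4]
grip_width: 85.5
grasp_force: 0.0
at [459.3 337.  162. ] yaw 8.2 | x,y,z [1.485 6.62  0.027] twist -0.0
at [459.3 337.  162. ] yaw 8.2 | x,y,z [1.478 6.624 1.86 ] twist -0.0
```

```bash
python3 -m crank '[{"claw":1,"x":0.4,"y":0.9,"z":0,"twist":0},{"claw":1,"x":0.6,"y":1.9,"z":0,"twist":0},{"claw":1,"x":0.8,"y":2.9,"z":0,"twist":0},{"claw":1,"x":1.0,"y":3.9,"z":0,"twist":0},{"claw":1,"x":1.2,"y":4.9,"z":0,"twist":0},{"claw":1,"x":1.4,"y":5.8,"z":0,"twist":0},{"claw":1,"x":1.48,"y":6.4,"z":0,"twist":0},{"claw":1,"x":1.48,"y":6.62,"z":0,"twist":0},{"claw":1,"x":1.48,"y":6.62,"z":0.2,"twist":0},{"claw":1,"x":1.48,"y":6.62,"z":0.6,"twist":0},{"claw":1,"x":1.48,"y":6.62,"z":1,"twist":0},{"claw":1,"x":1.48,"y":6.62,"z":1.4,"twist":0},{"claw":1,"x":1.48,"y":6.62,"z":1.7,"twist":0},{"claw":1,"x":1.48,"y":6.62,"z":1.86,"twist":0},{"claw":1,"x":1.48,"y":6.62,"z":1.86,"twist":0},{"claw":1,"x":1.48,"y":6.62,"z":1.86,"twist":0}]'
python3 -c "
from h import *
im=env.camera('wrist'); cv2.imwrite('pics/w3.png',im[:,:,::-1])"
```

```text
time_s: 11.2
tool_pos: [603.3, -44.2, 49.0]
eef_rot: [0.0, 0.997, 0.071, 0.001]
contact_force: [-0.1, 0.6, 0.5]
grip_width: 85.1
grasp_force: 0.0
```

View pics/w3.png

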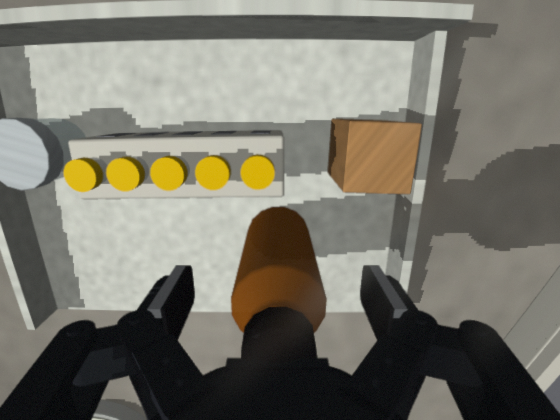

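The tall bottle is centred between the fingers at column 279 and clear of the carton. I close and lift.

```bash
python3 -m crank '[{"claw":0,"x":0,"y":0,"z":0,"twist":0},{"claw":0,"x":0,"y":0,"z":0,"twist":0},{"claw":0,"x":0,"y":0,"z":0,"twist":0},{"claw":0,"x":0,"y":0,"z":0,"twist":0},{"claw":0,"x":0,"y":0,"z":0,"twist":0},{"claw":0,"x":0,"y":0,"z":0,"twist":0},{"claw":0,"x":0,"y":0,"z":0,"twist":0},{"claw":0,"x":0,"y":0,"z":0,"twist":0},{"claw":0,"x":0,"y":0,"z":-0.2,"twist":0},{"claw":0,"x":0,"y":0,"z":-0.5,"twist":0},{"claw":0,"x":0,"y":0,"z":-1,"twist":0},{"claw":0,"x":0,"y":0,"z":-1.4,"twist":0},{"claw":0,"x":0,"y":0,"z":-1.7,"twist":0},{"claw":0,"x":0,"y":0,"z":-1.7,"twist":0}]'
python3 -c "
from h import *
go(555,311,46.5,8.2)"
```

```text
time_s: 13.0
tool_pos: [603.6, -44.3, 152.1]
eef_rot: [0.0, 0.997, 0.071, 0.002]
contact_force: [0.1, -0.7, -2.2]
grip_width: 40.7
grasp_force: 60.7
at [603.6 -44.3 152.1] yaw 8.2 | x,y,z [ 0.034 -5.977  1.757] twist -0.0
```

```bash
python3 -m crank '[{"claw":0,"x":0,"y":-0.3,"z":0,"twist":0},{"claw":0,"x":0,"y":-0.9,"z":0,"twist":0},{"claw":0,"x":0,"y":-1.6,"z":0,"twist":0},{"claw":0,"x":0,"y":-2.4,"z":0,"twist":0},{"claw":0,"x":0,"y":-3.2,"z":0,"twist":0},{"claw":0,"x":0,"y":-4.0,"z":0,"twist":0},{"claw":0,"x":0,"y":-4.8,"z":0,"twist":0},{"claw":0,"x":0.03,"y":-5.4,"z":0,"twist":0},{"claw":0,"x":0.03,"y":-5.8,"z":0,"twist":0},{"claw":0,"x":0.03,"y":-5.98,"z":0,"twist":0},{"claw":0,"x":0.03,"y":-5.98,"z":0.4,"twist":0},{"claw":0,"x":0.03,"y":-5.98,"z":0.8,"twist":0},{"claw":0,"x":0.03,"y":-5.98,"z":1.2,"twist":0},{"claw":0,"x":0.03,"y":-5.98,"z":1.5,"twist":0},{"claw":0,"x":0.03,"y":-5.98,"z":1.65,"twist":0},{"claw":0,"x":0.03,"y":-5.98,"z":1.75,"twist":0},{"claw":0,"x":0.03,"y":-5.98,"z":1.76,"twist":0},{"claw":0,"x":0.03,"y":-5.98,"z":1.76,"twist":0}]'
python3 -m crank '[{"claw":1,"x":0,"y":0,"z":0,"twist":0},{"claw":1,"x":0,"y":0,"z":0,"twist":0},{"claw":1,"x":0,"y":0,"z":0,"twist":0},{"claw":1,"x":0,"y":0,"z":0,"twist":0},{"claw":1,"x":0,"y":0,"z":0,"twist":0},{"claw":1,"x":0,"y":0,"z":-0.4,"twist":0},{"claw":1,"x":0,"y":0,"z":-1,"twist":0},{"claw":1,"x":0,"y":0,"z":-1.8,"twist":0},{"claw":1,"x":0,"y":0,"z":-2.6,"twist":0},{"claw":1,"x":0,"y":0,"z":-3,"twist":0},{"claw":1,"x":0,"y":0,"z":-3,"twist":0}]'
python3 -c "
from h import *
go(630,10,200,98.7)
im=env.camera('top'); a=cv2.resize(im[85:235,100:340,::-1],None,fx=3.3,fy=3.3,interpolation=cv2.INTER_CUBIC); cv2.imwrite('pics/t4.png',a)"
```

```text
time_s: 15.25
tool_pos: [554.1, 311.1, 45.8]
eef_rot: [-0.0, 0.997, 0.071, 0.001]
contact_force: [-1.8, -2.7, 5.1]
grip_width: 40.4
grasp_force: 61.5
time_s: 16.62
tool_pos: [554.3, 311.8, 227.0]
eef_rot: [-0.001, 0.997, 0.071, 0.002]
contact_force: [-0.1, -0.1, -1.2]
grip_width: 85.5
grasp_force: 0.0
at [554.3 311.8 227. ] yaw 8.2 | x,y,z [0.531 5.159 0.444] twist -1.58
```

```bash
python3 -m crank '[{"claw":0.6,"x":0.1,"y":0.7,"z":0.1,"twist":-0.16},{"claw":0.6,"x":0.3,"y":1.4,"z":0.2,"twist":-0.33},{"claw":0.6,"x":0.4,"y":2.1,"z":0.3,"twist":-0.5},{"claw":0.6,"x":0.6,"y":2.8,"z":0.4,"twist":-0.67},{"claw":0.6,"x":0.7,"y":3.5,"z":0.44,"twist":-0.84},{"claw":0.6,"x":0.8,"y":4.2,"z":0.44,"twist":-1.0},{"claw":0.6,"x":0.87,"y":4.8,"z":0.44,"twist":-1.16},{"claw":0.6,"x":0.87,"y":5.18,"z":0.44,"twist":-1.32},{"claw":0.6,"x":0.87,"y":5.18,"z":0.44,"twist":-1.48},{"claw":0.6,"x":0.87,"y":5.18,"z":0.44,"twist":-1.58},{"claw":0.6,"x":0.87,"y":5.18,"z":0.44,"twist":-1.58},{"claw":0.6,"x":0.87,"y":5.18,"z":0.44,"twist":-1.58},{"claw":0.6,"x":0.87,"y":5.18,"z":0.44,"twist":-1.58}]'
python3 -c "
from h import *
T=tool(); np.save('Tw5.npy',T)
im=env.camera('wrist')[:,:,::-1].copy(); hsv=cv2.cvtColor(im,cv2.COLOR_BGR2HSV)
y=cv2.inRange(hsv,(18,150,100),(32,255,255)); n,_,st,c=cv2.connectedComponentsWithStats(y)
P=np.array([c[i] for i in range(1,n) if st[i][4]>100]); print(P.round(0).tolist())
r=onz('wrist',P,65,T); print(r.round(1).tolist(), r.mean(0))
go(650.5,11.7,31,98.7)
t=cv2.imread('pics/t4.png'); cv2.imwrite('pics/w5.png',np.hstack([cv2.resize(im,(400,300)),cv2.resize(t,(400,250))[:, :] if 0 else cv2.copyMakeBorder(cv2.resize(t,(400,250)),0,50,0,0,0)]))"
```

```text
time_s: 18.3
tool_pos: [649.2, 11.0, 197.9]
eef_rot: [-0.0, 0.652, 0.758, -0.0]
contact_force: [-1.0, 0.7, -0.2]
grip_width: 51.3
grasp_force: 0.0
[[279.0, 157.0], [279.0, 178.0], [279.0, 198.0], [279.0, 217.0], [279.0, 235.0]]
[[645.4, 51.5], [648.4, 32.0], [651.6, 12.4], [654.5, -7.3], [657.4, -26.9]] [651.46131233  12.36738434]
at [649.3  11.1 198.1] yaw 98.7 | x,y,z [0.007 0.022 2.785] twist -0.0
```

View pics/w5.png

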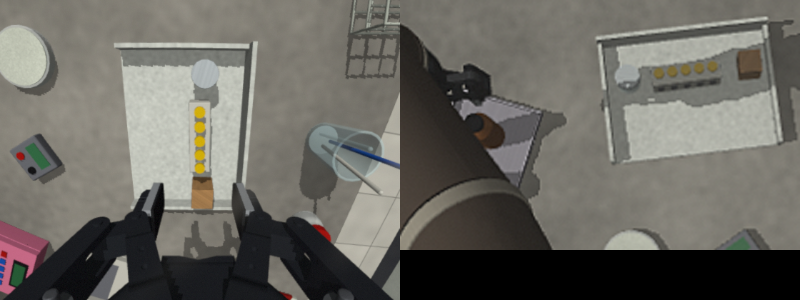

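```bash
python3 -m crank '[{"claw":0.6,"x":0.01,"y":0.03,"z":0.5,"twist":0},{"claw":0.6,"x":0.01,"y":0.03,"z":1.1,"twist":0},{"claw":0.6,"x":0.01,"y":0.03,"z":1.6,"twist":0},{"claw":0.6,"x":0.01,"y":0.03,"z":2.0,"twist":0},{"claw":0.6,"x":0.01,"y":0.03,"z":2.3,"twist":0},{"claw":0.6,"x":0.01,"y":0.03,"z":2.6,"twist":0},{"claw":0.6,"x":0.01,"y":0.03,"z":2.78,"twist":0},{"claw":0.6,"x":0.01,"y":0.03,"z":2.78,"twist":0},{"claw":0,"x":0.01,"y":0.03,"z":2.78,"twist":0},{"claw":0,"x":0.01,"y":0.03,"z":2.78,"twist":0},{"claw":0,"x":0.01,"y":0.03,"z":2.78,"twist":0},{"claw":0,"x":0.01,"y":0.03,"z":2.78,"twist":0},{"claw":0,"x":0.01,"y":0.03,"z":2.78,"twist":0},{"claw":0,"x":0.01,"y":0.03,"z":2.78,"twist":0},{"claw":0,"x":0.01,"y":0.03,"z":2.6,"twist":0},{"claw":0,"x":0.01,"y":0.03,"z":2.3,"twist":0},{"claw":0,"x":0.01,"y":0.03,"z":1.8,"twist":0},{"claw":0,"x":0.01,"y":0.03,"z":1.3,"twist":0},{"claw":0,"x":0.01,"y":0.03,"z":1.1,"twist":0},{"claw":0,"x":0.01,"y":0.03,"z":1.1,"twist":0}]'
python3 -c "
from h import *
T=tool()
im=env.camera('wrist')[:,:,::-1].copy(); hsv=cv2.cvtColor(im,cv2.COLOR_BGR2HSV)
y=cv2.inRange(hsv,(18,150,100),(32,255,255)); n,_,st,c=cv2.connectedComponentsWithStats(y)
P=np.array([c[i] for i in range(1,n) if st[i][4]>100]); z=T[2,3]-31+65
r=onz('wrist',P,z,T); print(P.round(0).tolist()); print('in tool', ((np.c_[r,np.full(len(r),z)]-T[:3,3])@T[:3,:3]).round(1).tolist())
go(501,-316.5,130,77.2)
t=env.camera('top')[:,:,::-1]; cv2.imwrite('pics/w6.png',np.hstack([cv2.resize(im,(400,300)),cv2.resize(t,(400,300))]))"
```

```text
time_s: 20.85
tool_pos: [651.4, 11.7, 133.3]
eef_rot: [0.001, 0.651, 0.759, 0.0]
contact_force: [0.3, 0.2, -1.0]
grip_width: 28.5
grasp_force: 59.8
[[277.0, 218.0], [277.0, 261.0], [277.0, 317.0]]
in tool [[41.3, 0.4, -34.0], [22.1, 0.4, -34.0], [-6.3, 0.4, -34.0]]
at [650.8  11.5 132.1] yaw 98.7 | x,y,z [-5.026 -3.295  0.037] twist 0.375
```

View pics/w6.png

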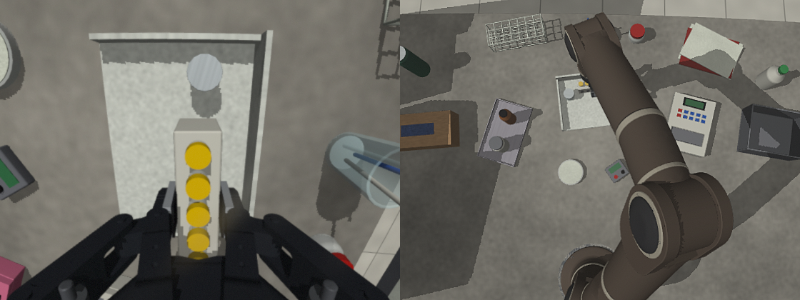

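Both bottles stand in the steel tray, at about (507,116) and (497,143) in the half-size top view, and the rack is held level. Next I carry the rack to hover over the reader.

```bash
python3 -m crank '[{"claw":0,"x":-0.3,"y":-0.2,"z":0,"twist":0.03},{"claw":0,"x":-0.8,"y":-0.5,"z":0,"twist":0.08},{"claw":0,"x":-1.4,"y":-0.9,"z":0,"twist":0.12},{"claw":0,"x":-2.0,"y":-1.3,"z":0,"twist":0.17},{"claw":0,"x":-2.6,"y":-1.7,"z":0,"twist":0.22},{"claw":0,"x":-3.2,"y":-2.1,"z":0,"twist":0.27},{"claw":0,"x":-3.8,"y":-2.5,"z":0,"twist":0.32},{"claw":0,"x":-4.3,"y":-2.85,"z":0,"twist":0.35},{"claw":0,"x":-4.7,"y":-3.1,"z":0,"twist":0.375},{"claw":0,"x":-4.95,"y":-3.25,"z":0,"twist":0.375},{"claw":0,"x":-5.03,"y":-3.295,"z":0.03,"twist":0.375},{"claw":0,"x":-5.03,"y":-3.295,"z":0.03,"twist":0.375},{"claw":0,"x":-5.03,"y":-3.295,"z":0.03,"twist":0.375}]'
python3 -c "
from h import *
T=tool(); np.save('T7.npy',T)
im=env.camera('wrist')[:,:,::-1].copy(); cv2.imwrite('pics/w7.png',cv2.resize(im,(800,600),interpolation=cv2.INTER_CUBIC)); go(500.7,-318,130,77.2)"
```

```text
time_s: 22.58
tool_pos: [502.0, -315.1, 130.5]
eef_rot: [-0.0, 0.781, 0.625, 0.0]
contact_force: [-0.2, 0.4, -2.0]
grip_width: 28.3
grasp_force: 59.8
at [ 502.  -315.2  130.5] yaw 77.3 | x,y,z [-0.051 -0.011  0.009] twist 0.002
```

View pics/w7.png

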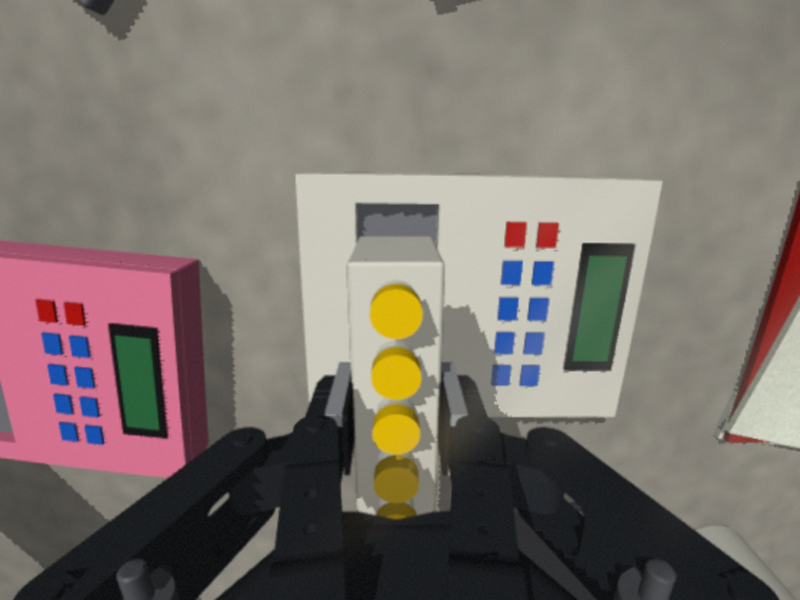

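The recess's far edge runs from (357,204) to (440,205), aligned with the rack. I work out the exact offset.

```bash
python3 -c "
from h import *
T=np.load('T7.npy')
def tl(uv,z):
    r=onz('wrist',(np.array(uv,float)+.5)*.7-.5,z,T); return ((np.c_[r,np.full(len(r),z)]-T[:3,3])@T[:3,:3]).round(1)
print('recess far edge',tl([(357,204),(440,205)],40).tolist(),onz('wrist',(np.array([(357,204),(440,205)])+.5)*.7-.5,40,T))
print('caps',tl([(396,311),(396,372),(396,432)],T[2,3]-31+65).tolist())
print('reader far corners',tl([(297,174),(661,181)],40).tolist())
"
```

```text
recess far edge [[58.1, -20.8, 90.5], [57.6, 24.5, 90.5]] [[ 494.44221361 -253.76806657]
 [ 538.59589973 -264.23908811]]
caps [[41.5, 0.5, -34.0], [22.7, 0.5, -34.0], [1.9, 0.5, -34.0]]
reader far corners [[74.1, -52.7, 90.5], [71.5, 145.7, 90.6]]
```

```bash
python3 -m crank '[{"claw":0,"x":-0.06,"y":0.015,"z":0,"twist":0},{"claw":0,"x":-0.06,"y":0.015,"z":0.2,"twist":0},{"claw":0,"x":-0.06,"y":0.015,"z":0.45,"twist":0},{"claw":0,"x":-0.06,"y":0.015,"z":0.7,"twist":0},{"claw":0,"x":-0.06,"y":0.015,"z":0.9,"twist":0},{"claw":0,"x":-0.06,"y":0.015,"z":1.05,"twist":0},{"claw":0,"x":-0.06,"y":0.015,"z":1.15,"twist":0},{"claw":0,"x":-0.06,"y":0.015,"z":1.21,"twist":0},{"claw":0,"x":-0.06,"y":0.015,"z":1.24,"twist":0},{"claw":0,"x":-0.06,"y":0.015,"z":1.25,"twist":0},{"claw":0,"x":-0.06,"y":0.015,"z":1.25,"twist":0}]'
```

```text
time_s: 24.0
tool_pos: [501.5, -320.2, 56.5]
eef_rot: [0.0, 0.781, 0.624, -0.0]
contact_force: [-2.7, 0.7, 4.1]
grip_width: 28.8
grasp_force: 60.6
```

```bash
python3 -m crank '[{"claw":0.6,"x":0,"y":0,"z":0,"twist":0},{"claw":0.6,"x":0,"y":0,"z":0,"twist":0},{"claw":0.6,"x":0,"y":0,"z":0,"twist":0},{"claw":0.6,"x":0,"y":0,"z":0,"twist":0},{"claw":0.6,"x":0,"y":0,"z":-0.3,"twist":0},{"claw":0.6,"x":0,"y":0,"z":-0.8,"twist":0},{"claw":0.6,"x":0,"y":0,"z":-1.5,"twist":0},{"claw":0.8,"x":0,"y":0,"z":-2.2,"twist":0},{"claw":1,"x":0,"y":0,"z":-2.8,"twist":0},{"claw":1,"x":0,"y":0,"z":-3,"twist":0},{"claw":1,"x":0,"y":0,"z":-3,"twist":0}]'
python3 -c "
from h import *
T=tool(); np.save('T8.npy',T)
im=env.camera('wrist')[:,:,::-1].copy(); cv2.imwrite('pics/w8.png',cv2.resize(im[100:350,130:430],None,fx=2.4,fy=2.4,interpolation=cv2.INTER_CUBIC)); hsv=cv2.cvtColor(im,cv2.COLOR_BGR2HSV)
y=cv2.inRange(hsv,(18,150,100),(32,255,255)); n,_,st,c=cv2.connectedComponentsWithStats(y)
P=np.array([c[i] for i in range(1,n) if st[i][4]>100]); print(onz('wrist',P,89,T).round(1).tolist(),onz('wrist',P,89,T).mean(0))
go(554.3,311.5,227,8.2)"
```

```text
time_s: 25.38
tool_pos: [501.6, -320.3, 236.5]
eef_rot: [0.001, 0.781, 0.624, 0.0]
contact_force: [0.1, 0.4, 0.2]
grip_width: 85.5
grasp_force: 0.0
[[510.6, -281.0], [506.2, -300.4], [501.9, -319.7], [497.6, -339.0], [493.2, -358.4]] [ 501.88598529 -319.68590648]
at [ 501.1 -320.1  235.2] yaw 77.2 | x,y,z [10.462 -1.463  0.136] twist 1.205
```

View pics/w8.png

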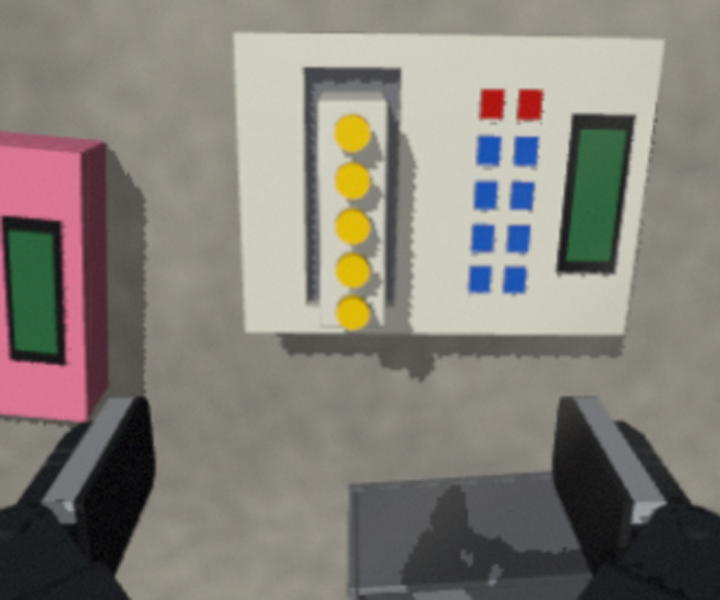

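The rack looks seated. I check its centre against the recess rim, and check height from cap spacing.

```bash
python3 -c "
from h import *
T=np.load('T8.npy')
f=lambda uv:(np.array(uv,float)+.5)/2.4-.5+[130,100]
R=onz('wrist',f([(305,68),(402,68),(395,303),(307,303)]),40,T); print(R.round(1).tolist(),R.mean(0),np.linalg.norm(R-np.roll(R,-1,0),axis=1))
for z in (79,89,99):
  r=onz('wrist',f([(352,133),(353,314)]),z,T); print(z,np.linalg.norm(r[0]-r[1]),r.mean(0))
r=onz('wrist',f([(318,94),(387,94),(384,326),(320,326)]),76,T); print('rack top',r.round(1).tolist(),np.linalg.norm(r-np.roll(r,-1,0),axis=1),r.mean(0))
"
```

```text
[[494.2, -253.6], [538.3, -263.6], [511.2, -378.2], [466.8, -368.1]] [ 502.63166889 -315.87323414] [ 45.22371699 117.77169373  45.55416199 117.764639  ]
79 82.8981399104403 [ 501.20024447 -322.98417402]
89 80.13596855317324 [ 501.82689454 -320.24752639]
99 77.37379719590618 [ 502.45354461 -317.51087877]
rack top [[499.8, -263.8], [528.1, -270.2], [504.7, -373.8], [475.5, -367.2]] [ 29.05633632 106.19233637  29.95204645 106.18844558] [ 502.03205581 -318.75241268]
```

```bash
python3 -m crank '[{"claw":1,"x":0.5,"y":0,"z":0,"twist":0.1},{"claw":1,"x":1.3,"y":-0.2,"z":0,"twist":0.25},{"claw":1,"x":2.2,"y":-0.3,"z":0,"twist":0.4},{"claw":1,"x":3.1,"y":-0.4,"z":0,"twist":0.55},{"claw":1,"x":4.0,"y":-0.5,"z":0,"twist":0.7},{"claw":1,"x":4.9,"y":-0.7,"z":0,"twist":0.85},{"claw":1,"x":5.8,"y":-0.8,"z":0,"twist":1.0},{"claw":1,"x":6.7,"y":-0.9,"z":0,"twist":1.1},{"claw":1,"x":7.6,"y":-1.1,"z":0,"twist":1.205},{"claw":1,"x":8.5,"y":-1.2,"z":0,"twist":1.205},{"claw":1,"x":9.3,"y":-1.3,"z":0,"twist":1.205},{"claw":1,"x":10,"y":-1.4,"z":0,"twist":1.205},{"claw":1,"x":10.46,"y":-1.46,"z":0.13,"twist":1.205},{"claw":1,"x":10.46,"y":-1.46,"z":0.13,"twist":1.205},{"claw":1,"x":10.46,"y":-1.46,"z":0.13,"twist":1.205}]'
python3 -c "
from h import *
T=tool(); np.save('T9.npy',T)
im=env.camera('wrist')[:,:,::-1].copy(); cv2.imwrite('pics/w9.png',im)
go(554.3,311.5,46.5,8.2)"
```

```text
time_s: 27.3
tool_pos: [554.6, 310.0, 226.4]
eef_rot: [0.001, 0.997, 0.071, -0.001]
contact_force: [0.2, -0.6, -0.5]
grip_width: 85.4
grasp_force: 0.0
at [554.9 309.6 226.9] yaw 8.1 | x,y,z [-2.000e-03 -3.600e-02  3.006e+00] twist -0.002
```

View pics/w9.png

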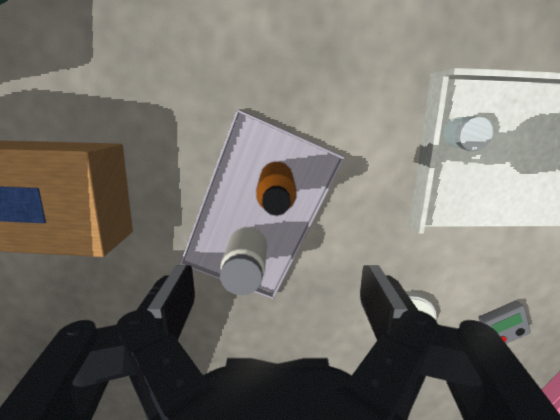

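Both bottles are upright in the tray, with caps at (276,200) and (242,274). I descend on the tall one and grip it.

```bash
python3 -m crank '[{"claw":1,"x":0,"y":-0.02,"z":0.6,"twist":0},{"claw":1,"x":0,"y":-0.02,"z":1.2,"twist":0},{"claw":1,"x":0,"y":-0.02,"z":1.7,"twist":0},{"claw":1,"x":0,"y":-0.02,"z":2.1,"twist":0},{"claw":1,"x":0,"y":-0.02,"z":2.5,"twist":0},{"claw":1,"x":0,"y":-0.02,"z":2.8,"twist":0},{"claw":1,"x":0,"y":-0.02,"z":3,"twist":0},{"claw":1,"x":0,"y":-0.02,"z":3,"twist":0},{"claw":0,"x":0,"y":-0.02,"z":3,"twist":0},{"claw":0,"x":0,"y":-0.02,"z":3,"twist":0},{"claw":0,"x":0,"y":-0.02,"z":3,"twist":0},{"claw":0,"x":0,"y":-0.02,"z":3,"twist":0},{"claw":0,"x":0,"y":-0.02,"z":3,"twist":0},{"claw":0,"x":0,"y":-0.02,"z":3,"twist":0},{"claw":0,"x":0,"y":-0.02,"z":2.8,"twist":0},{"claw":0,"x":0,"y":-0.02,"z":2.4,"twist":0},{"claw":0,"x":0,"y":-0.02,"z":1.9,"twist":0},{"claw":0,"x":0,"y":-0.02,"z":1.5,"twist":0},{"claw":0,"x":0,"y":-0.02,"z":1.3,"twist":0},{"claw":0,"x":0,"y":-0.02,"z":1.3,"twist":0}]'
python3 -c "
from h import *
go(603.8,-44,49.3,8.2)"
```

```text
time_s: 29.85
tool_pos: [554.8, 312.6, 150.4]
eef_rot: [-0.0, 0.997, 0.071, 0.001]
contact_force: [0.6, 0.4, -2.2]
grip_width: 40.4
grasp_force: 60.7
at [554.8 312.6 150.4] yaw 8.2 | x,y,z [-0.04   6.     1.682] twist -0.0
```

```bash
python3 -m crank '[{"claw":0,"x":0,"y":0.3,"z":0,"twist":0},{"claw":0,"x":0,"y":0.9,"z":0,"twist":0},{"claw":0,"x":0,"y":1.6,"z":0,"twist":0},{"claw":0,"x":0,"y":2.4,"z":0,"twist":0},{"claw":0,"x":0,"y":3.2,"z":0,"twist":0},{"claw":0,"x":0,"y":4.0,"z":0,"twist":0},{"claw":0,"x":0,"y":4.8,"z":0,"twist":0},{"claw":0,"x":-0.04,"y":5.4,"z":0,"twist":0},{"claw":0,"x":-0.04,"y":5.8,"z":0,"twist":0},{"claw":0,"x":-0.04,"y":6,"z":0,"twist":0},{"claw":0,"x":-0.04,"y":6,"z":0.3,"twist":0},{"claw":0,"x":-0.04,"y":6,"z":0.7,"twist":0},{"claw":0,"x":-0.04,"y":6,"z":1.1,"twist":0},{"claw":0,"x":-0.04,"y":6,"z":1.4,"twist":0},{"claw":0,"x":-0.04,"y":6,"z":1.58,"twist":0},{"claw":0,"x":-0.04,"y":6,"z":1.65,"twist":0},{"claw":0,"x":-0.04,"y":6,"z":1.67,"twist":0},{"claw":0,"x":-0.04,"y":6,"z":1.67,"twist":0}]'
```

```text
time_s: 32.1
tool_pos: [603.3, -43.4, 51.5]
eef_rot: [0.0, 0.997, 0.072, 0.0]
contact_force: [-7.5, 0.5, 13.9]
grip_width: 40.6
grasp_force: 62.2
```

```bash
python3 -m crank '[{"claw":0,"x":0,"y":0,"z":-0.02,"twist":0},{"claw":0,"x":0,"y":0,"z":-0.02,"twist":0},{"claw":1,"x":0,"y":0,"z":-0.02,"twist":0},{"claw":1,"x":0,"y":0,"z":-0.02,"twist":0},{"claw":1,"x":0,"y":0,"z":-0.02,"twist":0},{"claw":1,"x":0,"y":0,"z":-0.02,"twist":0},{"claw":1,"x":0,"y":0,"z":-0.02,"twist":0},{"claw":1,"x":0,"y":0,"z":-0.4,"twist":0},{"claw":1,"x":0,"y":0,"z":-1,"twist":0},{"claw":1,"x":0,"y":0,"z":-1.8,"twist":0},{"claw":1,"x":0,"y":0,"z":-2,"twist":0},{"claw":1,"x":0,"y":0,"z":-2,"twist":0}]'
python3 -c "
from h import *
go(459,336.7,150,8.2)
go(459,336.7,28,8.2)"
```

```text
time_s: 33.6
tool_pos: [603.8, -44.4, 170.1]
eef_rot: [0.0, 0.997, 0.071, 0.001]
contact_force: [-1.1, 0.8, -0.0]
grip_width: 85.6
grasp_force: 0.0
at [603.8 -44.4 170.1] yaw 8.2 | x,y,z [-1.486 -6.63   0.328] twist -0.001
at [603.8 -44.4 170.1] yaw 8.2 | x,y,z [-1.489 -6.632  2.362] twist -0.001
```

```bash
python3 -m crank '[{"claw":1,"x":-0.2,"y":-0.5,"z":0,"twist":0},{"claw":1,"x":-0.4,"y":-1.4,"z":0,"twist":0},{"claw":1,"x":-0.6,"y":-2.3,"z":0,"twist":0},{"claw":1,"x":-0.8,"y":-3.2,"z":0,"twist":0},{"claw":1,"x":-1,"y":-4.1,"z":0,"twist":0},{"claw":1,"x":-1.2,"y":-5.0,"z":0,"twist":0},{"claw":1,"x":-1.4,"y":-5.9,"z":0,"twist":0},{"claw":1,"x":-1.49,"y":-6.5,"z":0,"twist":0},{"claw":1,"x":-1.49,"y":-6.63,"z":0.1,"twist":0},{"claw":1,"x":-1.49,"y":-6.63,"z":0.5,"twist":0},{"claw":1,"x":-1.49,"y":-6.63,"z":1.0,"twist":0},{"claw":1,"x":-1.49,"y":-6.63,"z":1.5,"twist":0},{"claw":1,"x":-1.49,"y":-6.63,"z":1.9,"twist":0},{"claw":1,"x":-1.49,"y":-6.63,"z":2.2,"twist":0},{"claw":1,"x":-1.49,"y":-6.63,"z":2.36,"twist":0},{"claw":1,"x":-1.49,"y":-6.63,"z":2.36,"twist":0},{"claw":1,"x":-1.49,"y":-6.63,"z":2.36,"twist":0}]'
python3 -m crank '[{"claw":0,"x":0,"y":0,"z":0,"twist":0},{"claw":0,"x":0,"y":0,"z":0,"twist":0},{"claw":0,"x":0,"y":0,"z":0,"twist":0},{"claw":0,"x":0,"y":0,"z":0,"twist":0},{"claw":0,"x":0,"y":0,"z":0,"twist":0},{"claw":0,"x":0,"y":0,"z":0,"twist":0},{"claw":0,"x":0,"y":0,"z":-0.2,"twist":0},{"claw":0,"x":0,"y":0,"z":-0.5,"twist":0},{"claw":0,"x":0,"y":0,"z":-1,"twist":0},{"claw":0,"x":0,"y":0,"z":-1.4,"twist":0},{"claw":0,"x":0,"y":0,"z":-1.6,"twist":0},{"claw":0,"x":0,"y":0,"z":-1.6,"twist":0}]'
python3 -c "
from h import *
go(593.8,49.5,31.2,8.2)"
```

```text
time_s: 35.72
tool_pos: [458.8, 337.1, 28.6]
eef_rot: [-0.0, 0.997, 0.071, 0.0]
contact_force: [0.3, -0.7, 0.4]
grip_width: 85.1
grasp_force: 0.0
time_s: 37.22
tool_pos: [458.8, 337.0, 125.0]
eef_rot: [-0.0, 0.997, 0.071, 0.001]
contact_force: [-0.1, -0.1, -1.3]
grip_width: 50.8
grasp_force: 62.5
at [458.8 337.  125. ] yaw 8.2 | x,y,z [1.544 5.064 1.562] twist -0.001
```

```bash
python3 -m crank '[{"claw":0,"x":0.1,"y":0.3,"z":0,"twist":0},{"claw":0,"x":0.25,"y":0.8,"z":0,"twist":0},{"claw":0,"x":0.45,"y":1.5,"z":0,"twist":0},{"claw":0,"x":0.7,"y":2.2,"z":0,"twist":0},{"claw":0,"x":0.9,"y":2.9,"z":0,"twist":0},{"claw":0,"x":1.1,"y":3.6,"z":0,"twist":0},{"claw":0,"x":1.3,"y":4.2,"z":0,"twist":0},{"claw":0,"x":1.45,"y":4.7,"z":0,"twist":0},{"claw":0,"x":1.54,"y":5.06,"z":0,"twist":0},{"claw":0,"x":1.54,"y":5.06,"z":0,"twist":0},{"claw":0,"x":1.54,"y":5.06,"z":0.3,"twist":0},{"claw":0,"x":1.54,"y":5.06,"z":0.7,"twist":0},{"claw":0,"x":1.54,"y":5.06,"z":1.1,"twist":0},{"claw":0,"x":1.54,"y":5.06,"z":1.35,"twist":0},{"claw":0,"x":1.54,"y":5.06,"z":1.48,"twist":0},{"claw":0,"x":1.54,"y":5.06,"z":1.53,"twist":0},{"claw":0,"x":1.54,"y":5.06,"z":1.55,"twist":0},{"claw":0,"x":1.54,"y":5.06,"z":1.55,"twist":0}]'
python3 -m crank '[{"claw":1,"x":0,"y":0,"z":0,"twist":0},{"claw":1,"x":0,"y":0,"z":0,"twist":0},{"claw":1,"x":0,"y":0,"z":0,"twist":0},{"claw":1,"x":0,"y":0,"z":0,"twist":0},{"claw":1,"x":0,"y":0,"z":0,"twist":0},{"claw":1,"x":0,"y":0,"z":-0.4,"twist":0},{"claw":1,"x":0,"y":0,"z":-1,"twist":0},{"claw":1,"x":0,"y":0,"z":-1.8,"twist":0},{"claw":1,"x":0,"y":0,"z":-2.7,"twist":0},{"claw":1,"x":0,"y":0.4,"z":-3.5,"twist":0},{"claw":1,"x":0,"y":0.75,"z":-4,"twist":0},{"claw":1,"x":0,"y":0.75,"z":-4,"twist":0},{"claw":1,"x":0,"y":0.75,"z":-4,"twist":0},{"claw":1,"x":0,"y":0.75,"z":-4,"twist":0},{"claw":1,"x":0,"y":0.75,"z":-4,"twist":0}]'
python3 -c "
from h import *
T=tool(); np.save('T10.npy',T)
im=env.camera('wrist')[:,:,::-1].copy(); a=cv2.imread('pics/w1.png'); cv2.imwrite('pics/w10.png',np.vstack([cv2.resize(q[95:225,160:550],None,fx=2,fy=2) for q in (a,im)]))"
```

```text
time_s: 39.48
tool_pos: [593.5, 49.6, 31.7]
eef_rot: [-0.0, 0.997, 0.071, 0.001]
contact_force: [-1.3, 0.5, 0.7]
grip_width: 50.8
grasp_force: 62.6
time_s: 41.35
tool_pos: [599.0, 5.5, 269.9]
eef_rot: [-0.0, 0.997, 0.072, -0.001]
contact_force: [0.2, 0.0, -0.8]
grip_width: 85.3
grasp_force: 0.0
```

View pics/w10.png

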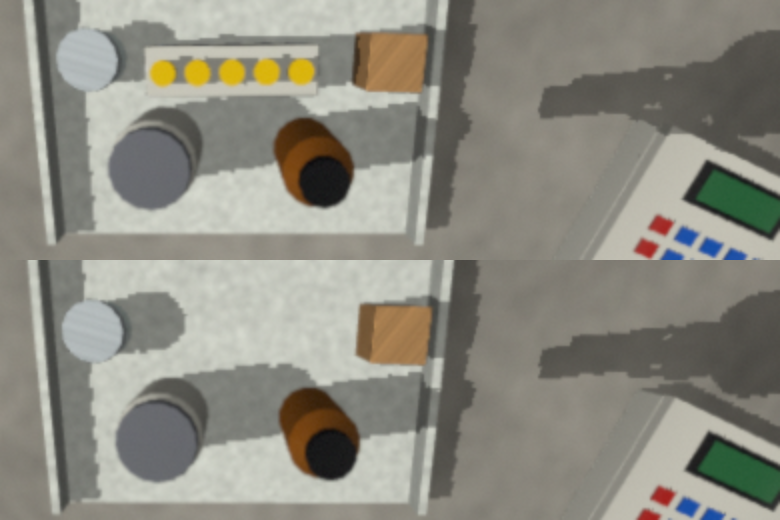

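Comparing before and after, both bottles moved with the camera shift to within about 1–2 px of the jar and carton. All four are upright on their spots.

```bash
python3 -c "
from plant import env
print(env.hand_in())"
```

```text
the job is handed in; nothing more can be done
None
```

I handed the job in with the rack seated in the white reader's recess, both bottles back on their start spots to within a few mm by the wrist camera, and the jar and carton unmoved; the hand-in returned no verdict.

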